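Tuck a pattern half under the tracing jig's leaf and hold it down

ROBOT

A 6-joint arm with a two-finger parallel gripper is mounted at the origin on the work surface. World frame = base frame: x ahead of the robot, y to its left, z up, the work surface at z = 0. Lengths are in mm, angles in rad, forces in N, time in s.
With the tool pointing down it reaches from about 350 to 875 mm from the base axis. Payload 4.2 kg.
Tool frame: the origin (TCP) lies at the very end of the fingers, on their centre line; the grasp point (between the pads) lies 19 mm behind it; y points along the fingers, z is the direction in which the jaws open and shut, and the axes are right-handed (so a half turn about y gives the same grasp; the last joint's range is limited). The gripper opens to 85 mm and grips with 20 to 120 N. Pads are 22 mm wide; open, the fingers measure 114 mm over their backs; the gripper's body (76 mm by 85 mm) begins 54 mm behind the grasp point. The pads swing forward as they close: fully open they stand 13 mm farther back than shut.
Start: joints at [1.5, 0.385, 0.008, 0, -1.194, -0.259], TCP at [202.376, 591.306, 231.312] pointing down, gripper open.
Joint ranges: [-3.14, 3.14], [-1.21, 2.06], [-1.07, 1.41], [-3.16, 2.05], [-2.99, -0.16], [-3.1, 3.1]. Speed limits (rad/s): [2.79, 2.79, 3.14, 3.14, 3.14, 3.14].

INTERFACE

Orientations are given as a unit quaternion [x, y, z, w].
In Python, from bench import arm gives the robot as it stands.
- The arm moves only by the shell command python3 -m creep 'ROWS'. ROWS is JSON, a list of rows, each an object with "delta_pos": the shift along the tool's x, y, z in mm, a list of three; "rot": the turn, a rotation vector about the tool's x, y, z in rad, a list of three; "jaw": the finger opening in mm, from 0 to 85.4. A call has exactly 10 rows; each row shifts and turns the commanded pose from where the row before left it, along the tool's axes as they then stand; what a row does not reach is not made up. A row lasts 1/12 s, in which the tool goes at most 41.7 mm and 7.16 degrees, less where a joint would pass 70% of its speed; a pose out of reach is approached as far as the arm can. A call is refused whole if a number of a shift passes 41.7 or a number of a turn 0.125, either way. A call with a gripper value outside its range is refused whole. The fingers move at their own pace and stop on an object; the grip force is fixed at half the most. Time passes only in rows, so rows that do not move let the fingers close, or fill a call up. It gives the time, the measured TCP pose, the force and the opening at its end, in the units of the state.
- arm.read_state(): the state, without advancing time (a new reading comes with each control period).
- arm.get_image(name): name is "side" or "top" or "wrist"; returns the picture (384x512x3 uint8, red, green, blue); there is no depth.
- arm.calibration(name): a dict with "intrinsics" (3x3 intrinsics, pixels), "R" (3x3) and "t" (3): a world point X has camera coordinates R X + t. Camera axes: x right, y down, z forward; pixel columns grow to the right and rows downward; lengths in mm; the calibration is good to about 2 mm. A picture is of the moment at which its call begins: read the wrist's pose just before it. calibration takes no time and is no camera call; for the wrist camera it gives the pose at the moment of the call.
- arm.job_done(): hands the job in, once; it reports no verdict.
Trained networks look in the newest picture that a camera, given by its name, has taken for a name from the list of things; names that differ only in an ending like _2 or _b are one class to them, and where a whole thing is asked for, a point or a joint stands for the part that bears it (a point fixed in the world has none). Each returns a list of dicts, best first, with "p" (0 to 1); they miss things now and then, are a little off and sometimes report something else, mostly with a low value. They report only what shows in the picture. A call takes as long as a camera call. They do not tell look-alikes from the thing itself.
- arm.find_in(camera, target): "location" ([column, row] in pixels, amid what is visible of it).
- arm.masks_of(camera, target): "pixels" (384x512 bool, what is visible of it) and "location" ([column, row] in pixels, amid what is visible of it).
The state is a dict: "clock": time; "joints": joint angles; "joint_vel": joint speeds; "joint_efforts": joint torques, N m; "position": TCP position; "ee_rot": TCP orientation; "contact_force": force on the tool from outside, world axes, zero at the start; "wrist_torque": the same for the moment, N m; "gripper_width": finger opening in mm.
Only numpy, scipy, OpenCV 4.12 (cv2) and the standard library are available. Lean on these libraries where they do the work, as an engineer would, in place of code of your own. Each camera call takes 0.05 s, during which the arm holds its last target. There are 200 camera calls.

TASK

Push the loose burgundy pattern half sideways, flat on the jig board, until its side is flush against the side of the screwed-down half, doing this in front of the aluminium leaf; then slide it along that seam so that its far edge tucks under the leaf and comes fully home against the wooden rail, the seam still closed and without lifting the leaf. Finish while holding it there: keep the gripper on it, pressing it firmly flat on the board (about 10 N), and do not let go. Leave the thread spool, the wax block and the brass weight where they are.

Things in the scene. Friction and masses are not known exactly. Their poses are not given: they have to be found in the camera images.
- jig: Plywood tracing board lying fixed on the table, 300 mm (x) by 480 mm (y), 20 mm thick. Origin on the table surface, 5 mm nearer its far side than the board's centre; its top is at z = 20 mm; its x axis points from the near side (open, towards the robot) to the far side, y to the left. A dark wooden rail (9 mm high above the board) runs along y at the far side; its near face, the stop, is at x = +100 mm. The whole jig is set down at varying places and yaws.
- leaf (a joint): Angle (rad) of the aluminium leaf, 440 mm along y, 3 mm thick, with a yellow line along its free edge, hinged over the rail. 0 = lying level as at the start, positive = lifted; it swings up freely under a light push (150 g, no spring) and falls back. At 0 its underside is 9.5 mm above the board's top and it laps the board from its near free edge at jig x = +60 mm to the rail at x = +100 mm.
- leaf_edge (a point): Middle of the leaf's free (near) edge, half-way through its thickness: in the jig frame x +60, y 0, z +31 mm when down.
- fixed_half: Burgundy pattern half screwed to the board (cannot move), 120 mm (x) by 100 mm (y) by 6 mm thick, axes parallel to the jig's, its far edge already under the leaf against the rail. Origin at the centre of its underside (on the board's top). Its free side, the seam, is the face at y = -50 mm, looking to the jig's -y. Where it sits along the rail varies.
- loose_half: The loose burgundy pattern half with its handle, about 0.2 kg: plate 120 mm (x) by 90 mm (y) by 6 mm thick, lying flat on the board on the -y side of the fixed half and in front of the leaf. Origin at the centre of its underside; x points to the edge to be tucked (far edge at x = +60), y to the side to be butted (y = +45). It starts a little turned. When home its near edge is in line with the fixed half's.
- handle (a point): Centre, half-way up, of the loose half's pale wooden handle: an upright-sided block 40 mm long (x) by 24 mm wide (y) by 34 mm high, standing on the plate. This point is 17 mm above the plate's top (23 mm above its underside), 25 mm behind the plate's centre (x = -25, y = 0); axes as the loose half's. Grasp it across its 24 mm width.
- far_edge (a point): Middle of the loose half's far edge (x = +60, half-way through the thickness).
- seam_far (a point): Far corner of the loose half's butting side (x = +60, y = +45 in its frame).
- seam_near (a point): Near corner of the loose half's butting side (x = -60, y = +45 in its frame).
- spool_mid (a point): Bystander: red thread spool, 36 mm diameter, 40 mm high, standing on the board; point at its centre.
- wax_mid (a point): Bystander: yellow wax block 40 x 30 x 20 mm on the board; point at its centre.
- weight_mid (a point): Bystander: brass weight, 38 mm diameter, 41 mm high, standing on the fixed half; point on its axis 20 mm up.
Not all that is in view belongs to the job. What is shaped like the loose_half but green or purple is not meant.

How it is judged (in metres and radians):
On the way, in this order (a step that is already met when the one before it is completed fails the run):
1. the loose half's side is butted flush against the fixed half along its whole length, flat on the board, its far edge not yet under the leaf (y of each of seam_far, seam_near in the frame of fixed_half above -0.053 m and angle between handle's own z axis and vertical below 0.03 rad and z of far_edge in the frame of jig below 0.0265 m and x of far_edge in the frame of jig between -0.01 and 0.063 m), for 0.2 s.
2. its far edge is tucked under the leaf and home against the rail, with the seam closed (y of each of seam_far, seam_near in the frame of fixed_half above -0.053 m and x of far_edge in the frame of jig above 0.096 m and angle between handle's own z axis and vertical below 0.03 rad and z of far_edge in the frame of jig below 0.0265 m), for 0.2 s.
At the end, for the whole second after the job is handed in: Far edge within 4 mm of the rail under the leaf, seam closed within 3 mm at both corners, plate flat (tilt under 0.03 rad) and still, leaf down (under 0.03 rad); fingers still on the plate (over 3 N), pressing it on the board with over 6 N (all of step 2 and value of joint leaf below 0.03 rad and contact force between loose_half and jig_c0 above 6 N and contact force between the fingers and loose_half above 3 N and linear speed of loose_half below 0.01 m/s); the arm keeps its last pose, push and grip.
It fails at once if the leaf is lifted (more than 0.1 rad, about 5 mm at its edge) (value of joint leaf above 0.1 rad).
It fails at once if the spool is moved by more than 15 mm (distance of spool_mid from where it was at the start of the episode above 0.015 m).
It fails at once if the wax is moved by more than 15 mm (distance of wax_mid from where it was at the start of the episode above 0.015 m).
It fails at once if the weight is moved by more than 15 mm (distance of weight_mid from where it was at the start of the episode above 0.015 m).
It also fails if it takes over 50 s, if anything falls off the work surface, if the arm or the gripper's body presses on something with over 40 N, if the wrist force passes 120 N, or if a joint passes its speed limit or range.

## Working session

There is one attempt and no reset: what is moved stays moved. The work goes in short steps, Python scripts to look and compute and a shell command to move; the robot and the scene stay as the last step left them, time stands still between calls to the robot, and variables do not carry over. Pictures are saved under pics/ and viewed, about 8 in all and at most 12, crops included, and the job is handed in when it is done.

```bash
mkdir -p pics; ls; python3 - <<'E'
from bench import arm
import cv2,numpy as np
s=arm.read_state(); print(s)
ims=[]
for n in("top","side"):
    im=arm.get_image(n); cv2.imwrite(f"pics/{n}0.png",im[...,::-1]); 
    c=arm.calibration(n); print(n,c)
E
```

```text
pics
{'clock': 0.0, 'joints': array([ 1.49960415e+00,  3.85547844e-01,  6.62377376e-03, -4.76467430e-04,
       -1.19395862e+00, -2.58581275e-01]), 'joint_vel': array([ 0.0013629 , -0.00042472, -0.00071114, -0.00100995,  0.00040816,
        0.00038919]), 'joint_efforts': array([ 5.57664771e-04, -3.92289805e+01,  1.88404351e+01,  4.18628320e+00,
       -4.53982342e-03,  8.06249062e-06]), 'position': array([202.20390292, 590.78306436, 230.22935738]), 'ee_rot': array([-0.1160393 , -0.69675661,  0.69825471,  0.11621304]), 'contact_force': array([-0.43460296,  0.64742844, -0.37503936]), 'wrist_torque': array([0.01640459, 0.02424856, 0.0331685 ]), 'gripper_width': 85.13932595542975}
top {'intrinsics': array([[436.66024231,   0.        , 256.8808484 ],
       [  0.        , 436.66024231, 191.85941362],
       [  0.        ,   0.        ,   1.        ]]), 'R': array([[ 0.01855037, -0.99971343,  0.01513076],
       [-0.99804828, -0.01941776, -0.05935132],
       [ 0.05962812, -0.01400024, -0.99812248]]), 't': array([ -62.68451266,  496.81264208, 1099.36387447])}
side {'intrinsics': array([[351.40434916,   0.        , 250.83837843],
       [  0.        , 351.40434916, 190.99221171],
       [  0.        ,   0.        ,   1.        ]]), 'R': array([[-8.09378390e-01, -5.87287390e-01, -3.78892884e-04],
       [-3.86710249e-01,  5.33435507e-01, -7.52264411e-01],
       [ 4.41997517e-01, -6.08720036e-01, -6.58861224e-01]]), 't': array([396.79221265, 264.31721815, 526.78074002])}
```

View pics/top0.png

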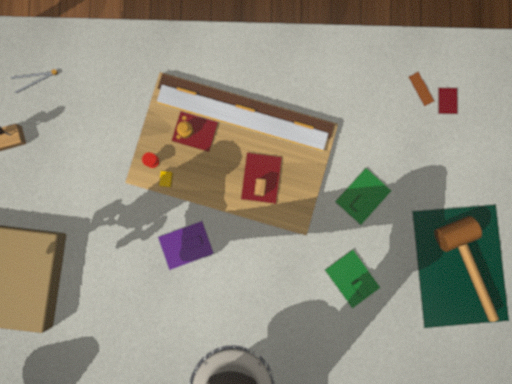

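View pics/side0.png

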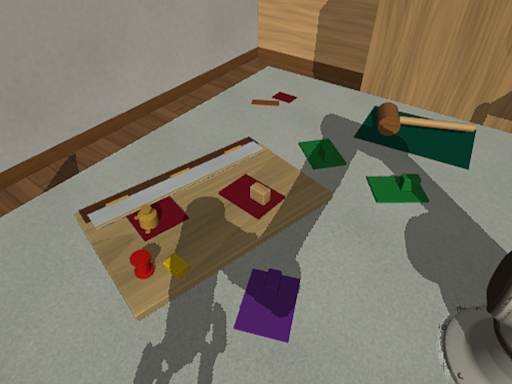

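The top view shows the board with corners near (162,73), (340,122), (307,233) and (127,183). The fixed half is at (194,131) with the brass weight on it. The spool is at (150,159) and the wax at (165,178).

Candidates for the loose half:
- burgundy with a pale handle at (262,178), on the board in front of the leaf
- purple at (187,245)
- green at (362,196)
- green at (352,278)
- small burgundy scrap at (448,100), off the board with no handle

Only (262,178) fits. I'll measure it and confirm it in a crop.

```bash
cat > h.py <<'E'
from bench import arm
import cv2,numpy as np
from scipy.spatial.transform import Rotation as Rn
def ray(c,px,z):
    K,R,t=c["intrinsics"],c["R"],c["t"]
    d=np.c_[np.atleast_2d(px),np.ones(len(np.atleast_2d(px)))]@np.linalg.inv(K).T@R
    o=-R.T@t
    return o+d*((z-o[2])/d[:,2])[:,None]
def proj(c,X):
    p=(np.atleast_2d(X)@c["R"].T+c["t"])@c["intrinsics"].T
    return p[:,:2]/p[:,2:]
def burg(im):
    r,g,b=[im[...,i].astype(int) for i in range(3)]
    return ((r>50)&(r>2.5*g)&(r>1.8*b)&(r<185)).astype(np.uint8)
def comps(m,amin=300):
    n,l,s,ce=cv2.connectedComponentsWithStats(m)
    return [((l==i).astype(np.uint8),s[i],ce[i]) for i in range(1,n) if s[i,4]>amin]
E
python3 - <<'E'
from h import *
im=arm.get_image("top"); c=arm.calibration("top")
for m,s,ce in comps(burg(im)):
    cn=max(cv2.findContours(m,0,cv2.CHAIN_APPROX_NONE)[0],key=cv2.contourArea)[:,0].astype(float)
    w=ray(c,cn,26)[:,:2].astype(np.float32)
    print(s,ce,"rect",cv2.minAreaRect(w),cv2.boxPoints(cv2.minAreaRect(w)).round(1).tolist())
# board outline
hsv=cv2.cvtColor(im,cv2.COLOR_RGB2HSV)
for n in("jig","fixed_half","loose_half","handle","leaf","spool_mid","wax_mid","weight_mid"):
    for d in arm.masks_of("top",n)[:3]:
        cn=np.argwhere(d["pixels"])[:,::-1].astype(float)
        if len(cn)<5: continue
        z=dict(jig=20,handle=60,leaf=32.5,spool_mid=60,wax_mid=40,weight_mid=67).get(n,26)
        w=ray(c,cn,z)[:,:2].astype(np.float32); r=cv2.minAreaRect(w)
        print(n,round(d["p"],2),d["location"],len(cn),np.round(r[0],1),np.round(r[1],1),round(r[2],2))
cv2.imwrite("pics/crop1.png",cv2.resize(im[60:250,115:350],None,fx=3.2,fy=3.1,interpolation=cv2.INTER_CUBIC)[...,::-1])
E
```

```text
[440  89  17  24 380] [447.58684211 100.37631579] rect ((742.6819458007812, -540.3474731445312), (60.1374397277832, 41.45505905151367), 1.322434663772583) [[712.0999755859375, -520.2999877929688], [713.0999755859375, -561.7999877929688], [773.2000122070312, -560.4000244140625], [772.2999877929688, -518.9000244140625]]
[173 120  43  30 526] [200.47338403 136.36121673] rect ((648.6077270507812, 108.58604431152344), (94.56546020507812, 73.22348022460938), 75.12747192382812) [[601.0999755859375, 72.30000305175781], [671.9000244140625, 53.5], [696.0999755859375, 144.89999389648438], [625.4000244140625, 163.6999969482422]]
[ 242  154   38   48 1084] [259.87361624 175.57380074] rect ((533.9064331054688, -63.00583267211914), (84.03009796142578, 113.86384582519531), 83.9693832397461) [[472.8999938964844, -98.80000305175781], [586.0999755859375, -110.80000305175781], [594.9000244140625, -27.200000762939453], [481.70001220703125, -15.199999809265137]]
jig 0.85 [233.2, 148.7] 18326 [597.6  13.3] [480.4 300.7] 74.94
jig 0.52 [260.0, 175.9] 1712 [536.2 -60.9] [ 92.7 123.7] 83.97
fixed_half 0.67 [199.8, 131.6] 1105 [650.4 109.3] [104.6  83.3] 74.88
fixed_half 0.6 [260.5, 175.5] 1681 [533.8 -62.3] [ 94.1 119.5] 84.3
loose_half 0.7 [362.5, 197.2] 1675 [ 493.1 -321.3] [ 90.6 121.4] 47.8
loose_half 0.65 [185.0, 244.1] 1630 [361.  124.3] [ 89.7 117.1] 20.55
loose_half 0.61 [258.0, 177.8] 1660 [534.2 -61.5] [ 89.9 120.3] 83.8
handle 0.89 [188.2, 245.5] 1677 [363.4 119.9] [ 87.1 114.4] 20.89
handle 0.79 [361.2, 199.5] 1641 [ 490.5 -312.6] [ 87.8 118. ] 49.18
handle 0.6 [350.1, 278.9] 1789 [ 290.9 -285.9] [118.7  91.5] 35.29
leaf 0.95 [239.0, 117.6] 3345 [684.8 -10.1] [440.5  54.4] 75.01
spool_mid 0.66 [149.6, 159.6] 202 [570.2 212.7] [40.2 34.5] 46.77
wax_mid 0.78 [165.5, 178.2] 202 [526.6 175.6] [40.  32.3] 1.13
weight_mid 0.72 [182.1, 129.6] 249 [645.6 127.6] [43.7 39.9] 46.1
```

View pics/crop1.png

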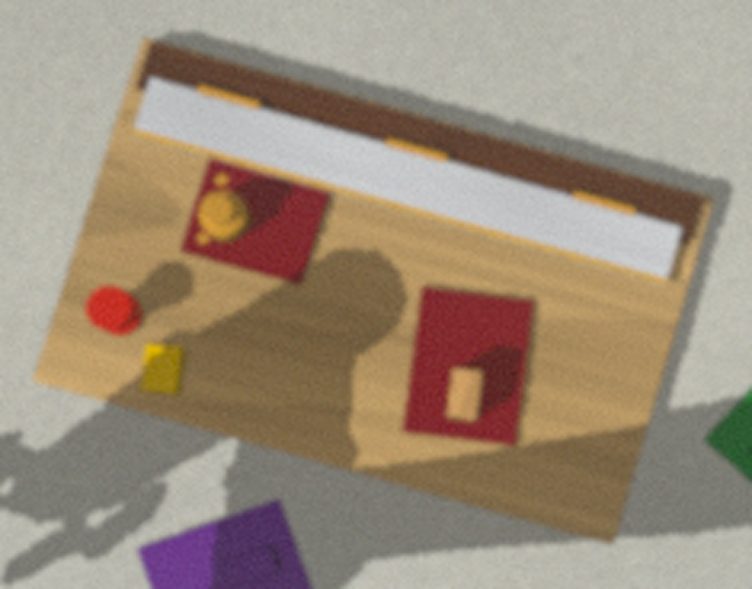

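The crop confirms it: the loose burgundy half is at crop (470,365), with its pale handle at (464,394), lying free in front of the leaf. The fixed half is at crop (255,220) and carries the weight. The sizes match the spec (board 480x300, plate 90x120). Next I work out the approach.

```bash
cat >> h.py <<'E'
def tool(): 
    s=arm.read_state(); return s["position"],Rn.from_quat(s["ee_rot"]).as_matrix(),s
YJ=np.deg2rad(-15.03); EX=np.array([np.cos(YJ),np.sin(YJ)]); EY=np.array([-EX[1],EX[0]]); OJ=np.array([602.4,12.0])
def jig(w): d=np.asarray(w)[...,:2]-OJ; return np.stack([d@EX,d@EY],-1)
def world(j): j=np.asarray(j); return OJ+j[...,0:1]*EX+j[...,1:2]*EY
E
python3 - <<'E'
from h import *
p,R,s=tool(); print(p.round(1)); print(R.round(3))
y=np.degrees(np.arctan2(R[1,2],R[0,2])); print("jaw yaw",y)
c=arm.calibration("top")
im=arm.get_image("top")
hsv=cv2.cvtColor(im,cv2.COLOR_RGB2HSV)[150:205,240:285]; 
m=np.zeros(im.shape[:2],np.uint8); r=im.astype(int)
mm=((r[...,1]>110)).astype(np.uint8); mm[:163]=0;mm[202:]=0;mm[:,:250]=0;mm[:,272:]=0
for a,b,ce in comps(mm,30): print(b,ce,ray(c,ce,60),jig(ray(c,ce,60)))
a=np.deg2rad(-6.1); pc=np.array([534,-61.7]); h=pc-25*np.array([np.cos(a),np.sin(a)]); print("handle",h,jig(h),"plate",jig(pc),proj(c,[*h,60]))
print("obst",[jig(v).round() for v in([570,212.7],[526.6,175.6],[645.6,127.6])])
print("fixed",jig([[601.1,72.3],[671.9,53.5],[696.1,144.9],[625.4,163.7]]))
# tool-axes displacement to (h, z=180)
t=np.array([*h,150])-p; print("delta tool", R.T@t)
print("wristcam",arm.calibration("wrist"))
E
```

```text
[202.4 591.3 231.3]
[[-0.946 -0.    -0.324]
 [ 0.324 -0.    -0.946]
 [ 0.    -1.     0.   ]]
jaw yaw -108.89496923479659
[255 179  10  17 144] [259.54861111 186.67361111] [[508.10160189 -58.90886362  60.        ]] [[-72.68404201 -92.93699406]]
handle [509.1415514  -59.04339822] [-71.64478084 -92.79724158] plate [-46.94781273 -88.91655009] [[259.61117279 186.2516795 ]]
obst [array([-83., 185.]), array([-116.,  138.]), array([ 12., 123.])]
fixed [[-16.89281069  57.90002545]
 [ 56.36043943  58.10336365]
 [ 56.03027798 152.65224515]
 [-17.12639312 152.47483943]]
delta tool [-500.84503153   81.31812984  515.9366753 ]
wristcam {'intrinsics': array([[321.44177904,   0.        , 259.95900014],
       [  0.        , 321.44177904, 189.46188016],
       [  0.        ,   0.        ,   1.        ]]), 'R': array([[-3.24474728e-01, -9.45894323e-01, -2.84695209e-04],
       [-9.01205666e-01,  3.09053514e-01,  3.03832641e-01],
       [-2.87305584e-01,  9.88425825e-02, -9.52725378e-01]]), 't': array([625.68069403, -40.68469136, 379.02295408])}
```

```bash
python3 -m creep '[{"delta_pos":[0,15,0],"rot":[0,-0.112,0],"jaw":85},{"delta_pos":[0,15,0],"rot":[0,-0.112,0],"jaw":85},{"delta_pos":[-20.8,2.8,34.1],"rot":[0,0,0],"jaw":85},{"delta_pos":[-20.8,2.8,34.1],"rot":[0,0,0],"jaw":85},{"delta_pos":[-20.8,2.8,34.1],"rot":[0,0,0],"jaw":85},{"delta_pos":[-20.8,2.8,34.1],"rot":[0,0,0],"jaw":85},{"delta_pos":[-20.8,2.8,34.1],"rot":[0,0,0],"jaw":85},{"delta_pos":[-20.8,2.8,34.1],"rot":[0,0,0],"jaw":85},{"delta_pos":[-20.8,2.8,34.1],"rot":[0,0,0],"jaw":85},{"delta_pos":[-20.8,2.8,34.1],"rot":[0,0,0],"jaw":85}]' && python3 -m creep '[{"delta_pos":[-20.8,2.8,34.1],"rot":[0,0,0],"jaw":60},{"delta_pos":[-20.8,2.8,34.1],"rot":[0,0,0],"jaw":60},{"delta_pos":[-20.8,2.8,34.1],"rot":[0,0,0],"jaw":60},{"delta_pos":[-20.8,2.8,34.1],"rot":[0,0,0],"jaw":60},{"delta_pos":[-20.8,2.8,34.1],"rot":[0,0,0],"jaw":60},{"delta_pos":[-20.8,2.8,34.1],"rot":[0,0,0],"jaw":60},{"delta_pos":[-20.8,2.8,34.1],"rot":[0,0,0],"jaw":60},{"delta_pos":[-20.8,2.8,34.1],"rot":[0,0,0],"jaw":60},{"delta_pos":[-20.8,2.8,34.1],"rot":[0,0,0],"jaw":60},{"delta_pos":[-20.8,2.8,34.1],"rot":[0,0,0],"jaw":60}]'; python3 - <<'E'
from h import *
p,R,s=tool(); print(p.round(1),s["clock"],s["joints"].round(2),"jaw yaw",np.degrees(np.arctan2(R[1,2],R[0,2])),R.round(3).tolist())
c=arm.calibration("wrist"); im=arm.get_image("wrist"); cv2.imwrite("pics/w1.png",im[...,::-1])
for m,st,ce in comps(burg(im),800):
    cn=max(cv2.findContours(m,0,cv2.CHAIN_APPROX_NONE)[0],key=cv2.contourArea)[:,0].astype(float)
    r=cv2.minAreaRect(ray(c,cn,26)[:,:2].astype(np.float32)); print(st,r,cv2.boxPoints(r).round(1).tolist())
E
```

```text
clock: 1.43
position: [339.5, 300.7, 179.2]
ee_rot: [0.037, 0.706, -0.706, -0.037]
contact_force: [0.9, 0.5, -0.5]
gripper_width: 84.7
clock: 2.27
position: [510.6, -60.6, 151.2]
ee_rot: [0.038, 0.706, -0.706, -0.037]
contact_force: [0.9, 0.1, 0.1]
gripper_width: 59.9
[510.6 -60.6 151.2] 2.2667 [ 0.2   0.27 -0.38  0.   -0.92  1.27] jaw yaw -96.06267575395667 [[-0.994, 0.001, -0.106], [0.106, 0.0, -0.994], [-0.001, -1.0, -0.0]]
[   0    0   86   94 6987] ((637.8489379882812, 94.75025939941406), (66.31714630126953, 66.92939758300781), 75.0814208984375) [[597.0, 71.30000305175781], [661.5999755859375, 54.099998474121094], [678.7000122070312, 118.19999694824219], [614.0, 135.39999389648438]]
[  204    82   111   138 12264] ((532.9979248046875, -61.49953079223633), (88.26165008544922, 116.91104888916016), 83.9012451171875) [[470.20001220703125, -99.19999694824219], [586.4000244140625, -111.5999984741211], [595.7999877929688, -23.799999237060547], [479.6000061035156, -11.399999618530273]]
```

View pics/w1.png

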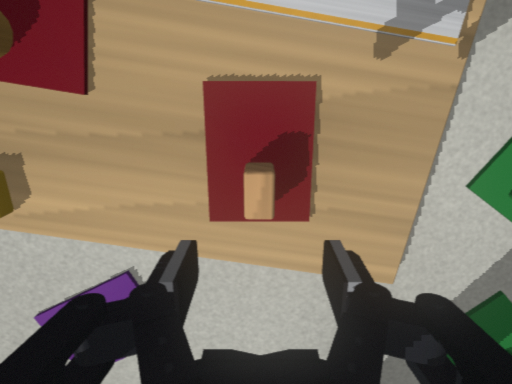

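The wrist view shows the loose half square below the gripper, with the plate at cols 204–318 and rows 78–222, and the handle at (259,192). The fixed half's seam is at col 87. Top and wrist views agree on the handle at (508.1,-58.9), and the seam comes out at jig y ≈ 56. Descending partway.

```bash
python3 -m creep '[{"delta_pos":[0,15,0],"rot":[0,0,0],"jaw":60},{"delta_pos":[0,15,0],"rot":[0,0,0],"jaw":60},{"delta_pos":[0,15,0],"rot":[0,0,0],"jaw":60},{"delta_pos":[0,15,0],"rot":[0,0,0],"jaw":60},{"delta_pos":[0,15,0],"rot":[0,0,0],"jaw":60},{"delta_pos":[0,6,0],"rot":[0,0,0],"jaw":60},{"delta_pos":[0,0,0],"rot":[0,0,0],"jaw":60},{"delta_pos":[0,0,0],"rot":[0,0,0],"jaw":60},{"delta_pos":[0,0,0],"rot":[0,0,0],"jaw":60},{"delta_pos":[0,0,0],"rot":[0,0,0],"jaw":60}]'; python3 - <<'E'
from h import *
p,R,s=tool(); print(p.round(1),s["clock"],s["contact_force"]); print("to handle, tool axes",R.T@(np.array([508.1,-58.9,29])-p))
E
```

```text
clock: 3.15
position: [510.6, -58.4, 71.0]
ee_rot: [0.038, 0.706, -0.706, -0.037]
contact_force: [0.9, -0.8, 0.7]
gripper_width: 60.0
[510.6 -58.4  71. ] 3.15 [ 0.89605755 -0.76747703  0.65155091]
to handle, tool axes [ 2.57156468 41.953174    0.74899072]
```

```bash
python3 -m creep '[{"delta_pos":[2.5,10,0.7],"rot":[0,0,0],"jaw":60},{"delta_pos":[0,10,0],"rot":[0,0,0],"jaw":60},{"delta_pos":[0,10,0],"rot":[0,0,0],"jaw":60},{"delta_pos":[0,7,0],"rot":[0,0,0],"jaw":60},{"delta_pos":[0,4,0],"rot":[0,0,0],"jaw":60},{"delta_pos":[0,0,0],"rot":[0,0,0],"jaw":60},{"delta_pos":[0,0,0],"rot":[0,0,0],"jaw":40},{"delta_pos":[0,0,0],"rot":[0,0,0],"jaw":30},{"delta_pos":[0,0,0],"rot":[0,0,0],"jaw":10},{"delta_pos":[0,0,0],"rot":[0,0,0],"jaw":10}]';python3 -m creep '[{"delta_pos":[0,0,0],"rot":[0,0,0],"jaw":10},{"delta_pos":[0,0,0],"rot":[0,0,0],"jaw":10},{"delta_pos":[0,0,0],"rot":[0,0,0],"jaw":10},{"delta_pos":[0,0,0],"rot":[0,0,0],"jaw":10},{"delta_pos":[0,0,0],"rot":[0,0,0],"jaw":10},{"delta_pos":[0,0,0],"rot":[0,0,0],"jaw":10},{"delta_pos":[0,0,0],"rot":[0,0,0],"jaw":10},{"delta_pos":[0,0,0],"rot":[0,0,0],"jaw":10},{"delta_pos":[0,0,0],"rot":[0,0,0],"jaw":10},{"delta_pos":[0,0,0],"rot":[0,0,0],"jaw":10}]'; python3 - <<'E'
from h import *
p,R,s=tool(); print(p.round(1),s["clock"],s["contact_force"],s["gripper_width"])
E
```

```text
clock: 3.98
position: [507.8, -59.0, 29.5]
ee_rot: [0.038, 0.706, -0.706, -0.037]
contact_force: [-0.8, 0.2, 1.9]
gripper_width: 23.2
clock: 4.82
position: [507.8, -59.0, 29.5]
ee_rot: [0.038, 0.706, -0.706, -0.037]
contact_force: [-0.5, 0.5, 6.0]
gripper_width: 23.5
[507.8 -59.   29.5] 4.8167 [-0.45996649  0.48583665  5.97607577] 23.545874872364188
```

```bash
python3 -m creep '[{"delta_pos":[0,0,0],"rot":[0,0.039,0],"jaw":10},{"delta_pos":[0,0,0],"rot":[0,0.039,0],"jaw":10},{"delta_pos":[0,0,0],"rot":[0,0.039,0],"jaw":10},{"delta_pos":[0,0,0],"rot":[0,0.039,0],"jaw":10},{"delta_pos":[-6,0,0],"rot":[0,0,0],"jaw":10},{"delta_pos":[-8,0,0],"rot":[0,0,0],"jaw":10},{"delta_pos":[-8,0,0],"rot":[0,0,0],"jaw":10},{"delta_pos":[-6,0,0],"rot":[0,0,0],"jaw":10},{"delta_pos":[-4,0,0],"rot":[0,0,0],"jaw":10},{"delta_pos":[0,0,0],"rot":[0,0,0],"jaw":10}]'; python3 -m creep '[{"delta_pos":[0,0,-6],"rot":[0,0,0],"jaw":10},{"delta_pos":[0,0,-11],"rot":[0,0,0],"jaw":10},{"delta_pos":[0,0,-12],"rot":[0,0,0],"jaw":10},{"delta_pos":[0,0,-12],"rot":[0,0,0],"jaw":10},{"delta_pos":[0,0,-12],"rot":[0,0,0],"jaw":10},{"delta_pos":[0,0,-12],"rot":[0,0,0],"jaw":10},{"delta_pos":[0,0,-12],"rot":[0,0,0],"jaw":10},{"delta_pos":[0,0,-11],"rot":[0,0,0],"jaw":10},{"delta_pos":[0,0,-6],"rot":[0,0,0],"jaw":10},{"delta_pos":[0,0,0],"rot":[0,0,0],"jaw":10}]'; python3 - <<'E'
from h import *
p,R,s=tool(); print(p.round(1),jig(p),s["clock"],s["contact_force"],s["gripper_width"],"yaw",np.degrees(np.arctan2(R[1,2],R[0,2])))
c=arm.calibration("wrist"); im=arm.get_image("wrist"); cv2.imwrite("pics/w2.png",im[...,::-1])
E
```

```text
clock: 5.65
position: [537.5, -67.7, 29.5]
ee_rot: [-0.092, -0.701, 0.701, 0.093]
contact_force: [-4.1, -0.0, 8.6]
gripper_width: 23.3
clock: 6.48
position: [563.1, 24.2, 29.5]
ee_rot: [0.092, 0.701, -0.701, -0.092]
contact_force: [-1.1, 2.5, 5.7]
gripper_width: 23.0
[563.1  24.2  29.5] [-41.09854137   1.59385995] 6.4833 [-1.14989796  2.53317693  5.71191314] 22.969652510046878 yaw -104.93718080881446
```

View pics/w2.png

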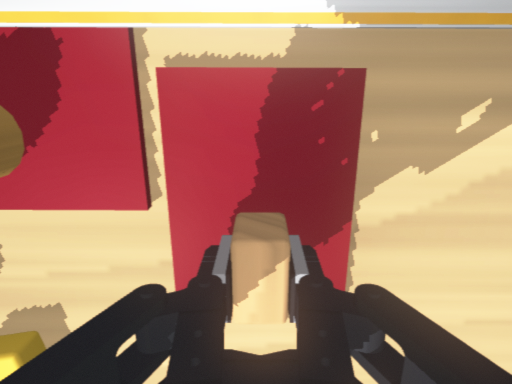

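The wrist view shows both halves in front of the leaf's yellow line. The fixed half's seam edge runs (132,28)–(149,209), and the loose half's left edge runs (158,68)–(175,290), with a uniform gap of about 10–20 px. The loose half's far edge is at row 68. Measuring the gap and parallelism.

```bash
cat >> h.py <<'E'
def edges(rows_f,rows_l,split):
    """sub-pixel-ish edges in wrist picture: fixed half's right edge and loose half's left edge at z=26"""
    c=arm.calibration("wrist"); im=arm.get_image("wrist"); m=burg(im); out=[]
    m=cv2.morphologyEx(m,cv2.MORPH_OPEN,np.ones((5,5),np.uint8))
    F=[];L=[]
    for r in rows_f:
        q=np.flatnonzero(m[r,:split]); 
        if len(q): F.append([q[-1]+.5,r])
    for r in rows_l:
        q=np.flatnonzero(m[r,split:]); 
        if len(q): L.append([q[0]+split-.5,r])
    for n,P in(("fixed",F),("loose",L)):
        w=ray(c,np.array(P,float),26)[:,:2]; vx,vy,x0,y0=cv2.fitLine(w.astype(np.float32),cv2.DIST_HUBER,0,.01,.01).ravel()
        if vx<0: vx,vy=-vx,-vy
        out.append((np.degrees(np.arctan2(vy,vx)),np.array([x0,y0]),np.array([vx,vy])))
        print(n,"yaw",round(float(out[-1][0]),2),"mid jig",jig(out[-1][1]).round(1))
    n=np.array([-out[0][2][1],out[0][2][0]])
    print("gap at ends", [round(float((out[0][1]-p)@n),2) for p in ray(c,np.array([L[0],L[-1]]),26)[:,:2]])
    return im
E
python3 - <<'E'
from h import *
im=edges(range(40,200,5),range(75,280,5),154)
c=arm.calibration("wrist"); m=burg(im)
P=np.array([[x,np.flatnonzero(m[40:110,x])[0]+39.5] for x in range(180,260,5)])
print("far edge jig x",jig(ray(c,P+[0,0],26))[:,0].mean().round(1)+0)
E
```

```text
fixed yaw -13.64 mid jig [26.6 56.1]
loose yaw 32.31 mid jig [-8.8 22.1]
gap at ends [87.19, 84.77]
far edge jig x 35.6
```

```bash
sed -i 's/(r<185)/(r<260)/' h.py; python3 - <<'E'
from h import *
im=edges(range(40,200,5),range(75,280,5),154)
c=arm.calibration("wrist"); m=burg(im)
P=np.array([[x,np.flatnonzero(m[40:110,x])[0]+39.5] for x in range(180,350,10)])
w=jig(ray(c,P,26)); print("far edge jig x",w[:,0].mean().round(1),"yaw rel",np.degrees(np.polyfit(w[:,1],w[:,0],1)[0]).round(2))
E
```

```text
fixed yaw -13.81 mid jig [25.9 56. ]
loose yaw -15.07 mid jig [-5.3 46.6]
gap at ends [9.63, 7.43]
far edge jig x 41.8 yaw rel 3.86
```

Both edges are parallel to within what I can measure, and the gap is about 9 mm. The far edge is at jig x ≈ 42–44, in front of the leaf. Closing the gap gently with a force check.

```bash
python3 -m creep '[{"delta_pos":[0,0,-2],"rot":[0,0,0],"jaw":10},{"delta_pos":[0,0,-2],"rot":[0,0,0],"jaw":10},{"delta_pos":[0,0,-1.5],"rot":[0,0,0],"jaw":10},{"delta_pos":[0,0,-1],"rot":[0,0,0],"jaw":10},{"delta_pos":[0,0,-0.5],"rot":[0,0,0],"jaw":10},{"delta_pos":[0,0,-0.5],"rot":[0,0,0],"jaw":10},{"delta_pos":[0,0,-0.5],"rot":[0,0,0],"jaw":10},{"delta_pos":[0,0,0],"rot":[0,0,0],"jaw":10},{"delta_pos":[0,0,0],"rot":[0,0,0],"jaw":10},{"delta_pos":[0,0,0],"rot":[0,0,0],"jaw":10}]'; python3 - <<'E'
from h import *
p,R,s=tool(); print(p.round(1),jig(p),"F tool",R.T@s["contact_force"],s["wrist_torque"].round(2),s["gripper_width"])
E
python3 -m creep '[{"delta_pos":[0,0,-0.5],"rot":[0,0,0],"jaw":10},{"delta_pos":[0,0,0],"rot":[0,0,0],"jaw":10},{"delta_pos":[0,0,-0.5],"rot":[0,0,0],"jaw":10},{"delta_pos":[0,0,0],"rot":[0,0,0],"jaw":10},{"delta_pos":[0,0,0],"rot":[0,0,0],"jaw":10},{"delta_pos":[0,0,0],"rot":[0,0,0],"jaw":10},{"delta_pos":[0,0,0],"rot":[0,0,0],"jaw":10},{"delta_pos":[0,0,0],"rot":[0,0,0],"jaw":10},{"delta_pos":[0,0,0],"rot":[0,0,0],"jaw":10},{"delta_pos":[0,0,0],"rot":[0,0,0],"jaw":10}]'; python3 - <<'E'
from h import *
p,R,s=tool(); print(p.round(1),jig(p),"F tool",R.T@s["contact_force"],s["wrist_torque"].round(2))
edges(range(60,200,5),range(80,280,5),150)
E
```

```text
clock: 7.47
position: [564.4, 30.1, 29.5]
ee_rot: [-0.092, -0.701, 0.701, 0.093]
contact_force: [-0.4, -4.2, 7.0]
gripper_width: 23.1
[564.4  30.1  29.5] [-41.37778189   7.61115913] F tool [-0.68831481 -6.96700338  4.2126399 ] [-1.    0.31 -0.04] 23.142721117757247
clock: 8.3
position: [564.7, 31.0, 29.5]
ee_rot: [-0.092, -0.701, 0.701, 0.093]
contact_force: [-1.1, -5.0, 6.9]
gripper_width: 23.3
[564.7  31.   29.5] [-41.35753143   8.55943904] F tool [-0.19981243 -6.92916033  5.18311542] [-1.05  0.25 -0.11]
fixed yaw -21.03 mid jig [11.8 59.4]
loose yaw -11.26 mid jig [-8.7 56.5]
gap at ends [-0.0, 12.93]
```

```bash
python3 -m creep '[{"delta_pos":[0,0,-0.5],"rot":[0,0,0],"jaw":10},{"delta_pos":[0,0,0],"rot":[0,0,0],"jaw":10},{"delta_pos":[0,0,-0.5],"rot":[0,0,0],"jaw":10},{"delta_pos":[0,0,0],"rot":[0,0,0],"jaw":10},{"delta_pos":[0,0,0],"rot":[0,0,0],"jaw":10},{"delta_pos":[0,0,0],"rot":[0,0,0],"jaw":10},{"delta_pos":[0,0,0],"rot":[0,0,0],"jaw":10},{"delta_pos":[0,0,0],"rot":[0,0,0],"jaw":10},{"delta_pos":[0,0,0],"rot":[0,0,0],"jaw":10},{"delta_pos":[0,0,0],"rot":[0,0,0],"jaw":10}]'; python3 - <<'E'
from h import *
p,R,s=tool(); print(p.round(1),jig(p),"F tool",R.T@s["contact_force"],s["wrist_torque"].round(2))
im=arm.get_image("wrist"); cv2.imwrite("pics/w3.png",cv2.resize(im[20:300,60:400],None,fx=2.2,fy=2.1)[...,::-1])
E
```

```text
clock: 9.18
position: [564.9, 31.9, 29.5]
ee_rot: [-0.092, -0.701, 0.701, 0.093]
contact_force: [-1.4, -4.4, 6.3]
gripper_width: 23.1
[564.9  31.9  29.5] [-41.37186632   9.54115342] F tool [ 0.25839587 -6.28451889  4.60152729] [-1.07  0.2  -0.13]
```

View pics/w3.png

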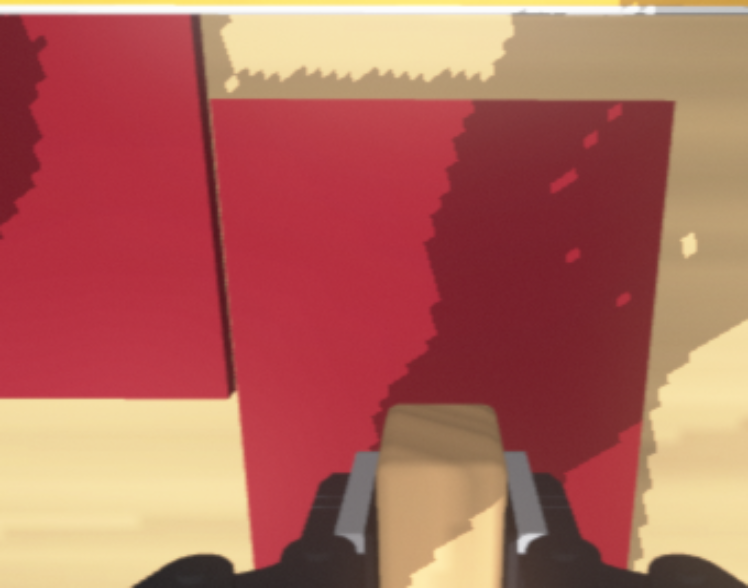

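The crop shows the seam nearly closed: a uniform 4–5 px sliver of board from (205,100) to (235,390), which is about 1 mm. The far edge is clear of the leaf. Continuing until contact.

```bash
python3 -m creep '[{"delta_pos":[0,0,-0.5],"rot":[0,0,0],"jaw":10},{"delta_pos":[0,0,0],"rot":[0,0,0],"jaw":10},{"delta_pos":[0,0,-0.5],"rot":[0,0,0],"jaw":10},{"delta_pos":[0,0,0],"rot":[0,0,0],"jaw":10},{"delta_pos":[0,0,-0.5],"rot":[0,0,0],"jaw":10},{"delta_pos":[0,0,0],"rot":[0,0,0],"jaw":10},{"delta_pos":[0,0,0],"rot":[0,0,0],"jaw":10},{"delta_pos":[0,0,0],"rot":[0,0,0],"jaw":10},{"delta_pos":[0,0,0],"rot":[0,0,0],"jaw":10},{"delta_pos":[0,0,0],"rot":[0,0,0],"jaw":10}]'; python3 - <<'E'
from h import *
p,R,s=tool(); print(p.round(1),jig(p),"F tool",R.T@s["contact_force"],s["wrist_torque"].round(2))
E
```

```text
clock: 10.07
position: [565.3, 33.4, 29.5]
ee_rot: [-0.092, -0.701, 0.701, 0.093]
contact_force: [-1.3, -5.2, 5.9]
gripper_width: 23.1
[565.3  33.4  29.5] [-41.40131056  11.05544865] F tool [-0.12065487 -5.89469914  5.3533167 ] [-1.04  0.25 -0.11]
```

```bash
python3 -m creep '[{"delta_pos":[0,0,-0.5],"rot":[0,0,0],"jaw":10},{"delta_pos":[0,0,0],"rot":[0,0,0],"jaw":10},{"delta_pos":[0,0,-0.5],"rot":[0,0,0],"jaw":10},{"delta_pos":[0,0,0],"rot":[0,0,0],"jaw":10},{"delta_pos":[0,0,0],"rot":[0,0,0],"jaw":10},{"delta_pos":[0,0,0],"rot":[0,0,0],"jaw":10},{"delta_pos":[0,0,0],"rot":[0,0,0],"jaw":10},{"delta_pos":[0,0,0],"rot":[0,0,0],"jaw":10},{"delta_pos":[0,0,0],"rot":[0,0,0],"jaw":10},{"delta_pos":[0,0,0],"rot":[0,0,0],"jaw":10}]'; python3 - <<'E'
from h import *
p,R,s=tool(); print(p.round(1),jig(p),"F tool",R.T@s["contact_force"],s["wrist_torque"].round(2))
im=arm.get_image("wrist"); cv2.imwrite("pics/w4.png",cv2.resize(im[20:220,120:260],None,fx=4,fy=3)[...,::-1])
E
```

```text
clock: 10.9
position: [565.4, 34.0, 29.5]
ee_rot: [-0.092, -0.7, 0.702, 0.093]
contact_force: [-1.6, -5.3, 7.4]
gripper_width: 23.2
[565.4  34.   29.5] [-41.38407551  11.63042435] F tool [ 0.16784685 -7.43359815  5.50755124] [-1.46  0.16 -0.14]
```

View pics/w4.png

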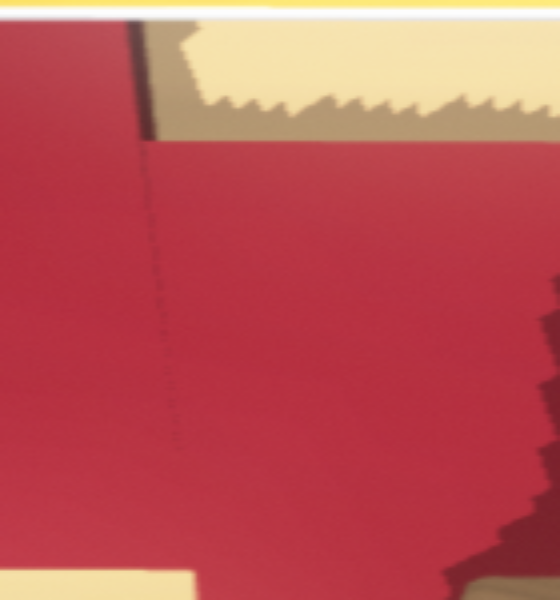

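The crop shows the seam shut along its whole overlap, from (145,140) to (195,570): only a hairline is left, with no board showing. The far edge is still in front of the leaf. Sliding along the seam, with a slight bias into it.

```bash
python3 -m creep '[{"delta_pos":[-1,0,-0.3],"rot":[0,0,0],"jaw":10},{"delta_pos":[-3,0,0],"rot":[0,0,0],"jaw":10},{"delta_pos":[-4,0,0],"rot":[0,0,0],"jaw":10},{"delta_pos":[-4,0,0],"rot":[0,0,0],"jaw":10},{"delta_pos":[-4,0,0],"rot":[0,0,0],"jaw":10},{"delta_pos":[-4,0,0],"rot":[0,0,0],"jaw":10},{"delta_pos":[-3,0,0],"rot":[0,0,0],"jaw":10},{"delta_pos":[-2,0,0],"rot":[0,0,0],"jaw":10},{"delta_pos":[0,0,0],"rot":[0,0,0],"jaw":10},{"delta_pos":[0,0,0],"rot":[0,0,0],"jaw":10}]'; python3 - <<'E'
from h import *
p,R,s=tool(); print(p.round(1),jig(p),"F tool",R.T@s["contact_force"],s["wrist_torque"].round(2), np.degrees(np.arctan2(R[1,2],R[0,2])))
im=arm.get_image("wrist"); cv2.imwrite("pics/w5.png",cv2.resize(im[0:300,60:400],None,fx=2.2,fy=2)[...,::-1])
E
```

```text
clock: 11.78
position: [587.0, 28.0, 29.5]
ee_rot: [-0.09, -0.7, 0.702, 0.095]
contact_force: [-8.3, -2.5, 12.0]
gripper_width: 23.3
[587.   28.   29.5] [-19.01955889  11.42600742] F tool [  7.40917639 -11.99197784   4.57436484] [-0.33  1.87  0.12] -105.02368275129214
```

View pics/w5.png

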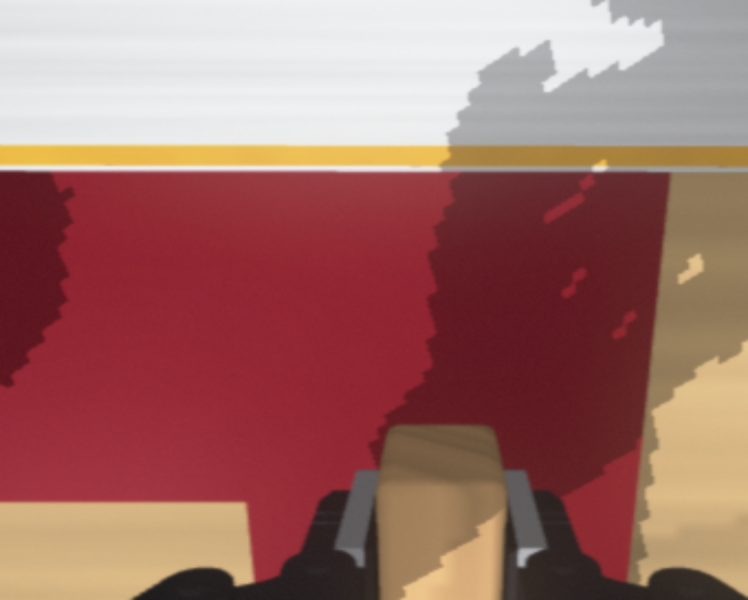

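The view shows the far edge now under the leaf's yellow line (row ~160). The leaf is level and the seam shows no gap. The force has risen moderately (7 N along x, 12 N down). Continuing.

```bash
python3 -m creep '[{"delta_pos":[-2,0,0],"rot":[0,0,0],"jaw":10},{"delta_pos":[-3,0,0],"rot":[0,0,0],"jaw":10},{"delta_pos":[-4,0,0],"rot":[0,0,0],"jaw":10},{"delta_pos":[-4,0,0],"rot":[0,0,0],"jaw":10},{"delta_pos":[-4,0,0],"rot":[0,0,0],"jaw":10},{"delta_pos":[-4,0,0],"rot":[0,0,0],"jaw":10},{"delta_pos":[-3,0,0],"rot":[0,0,0],"jaw":10},{"delta_pos":[-2,0,0],"rot":[0,0,0],"jaw":10},{"delta_pos":[0,0,0],"rot":[0,0,0],"jaw":10},{"delta_pos":[0,0,0],"rot":[0,0,0],"jaw":10}]'; python3 - <<'E'
from h import *
p,R,s=tool(); print(p.round(1),jig(p),"F tool",R.T@s["contact_force"],s["wrist_torque"].round(2), np.degrees(np.arctan2(R[1,2],R[0,2])),R[:,1].round(4))
c=arm.calibration("wrist"); im=arm.get_image("wrist")
m=burg(im); 
# near edges: fixed near edge & loose right edge
P=np.array([[x,np.flatnonzero(m[:,x])[-1]+.5] for x in range(40,150,5) if m[:,x].any()]); print("fixed near edge jig x",np.median(jig(ray(c,P,26))[:,0]).round(1))
cv2.imwrite("pics/w6.png",cv2.resize(im,None,fx=1.5,fy=1.5)[...,::-1])
E
```

```text
clock: 12.67
position: [612.1, 21.2, 29.5]
ee_rot: [-0.09, -0.7, 0.702, 0.095]
contact_force: [-8.8, -3.4, 11.7]
gripper_width: 23.0
[612.1  21.2  29.5] [ 7.02143714 11.4428184 ] F tool [  7.6915518  -11.610061     5.55868882] [-0.48  1.87  0.12] -105.01781181180381 [-0.0062 -0.0018 -1.    ]
fixed near edge jig x -20.5
```

```bash
python3 -m creep '[{"delta_pos":[-1.5,0,0],"rot":[0,0,0],"jaw":10},{"delta_pos":[-1.5,0,0],"rot":[0,0,0],"jaw":10},{"delta_pos":[-1.5,0,0],"rot":[0,0,0],"jaw":10},{"delta_pos":[-1,0,0],"rot":[0,0,0],"jaw":10},{"delta_pos":[-0.5,0,0],"rot":[0,0,0],"jaw":10},{"delta_pos":[-0.5,0,0],"rot":[0,0,0],"jaw":10},{"delta_pos":[0,0,0],"rot":[0,0,0],"jaw":10},{"delta_pos":[0,0,0],"rot":[0,0,0],"jaw":10},{"delta_pos":[0,0,0],"rot":[0,0,0],"jaw":10},{"delta_pos":[0,0,0],"rot":[0,0,0],"jaw":10}]';  python3 -m creep '[{"delta_pos":[-0.5,0,0],"rot":[0,0,0],"jaw":10},{"delta_pos":[0,0,0],"rot":[0,0,0],"jaw":10},{"delta_pos":[-0.5,0,0],"rot":[0,0,0],"jaw":10},{"delta_pos":[0,0,0],"rot":[0,0,0],"jaw":10},{"delta_pos":[-0.5,0,0],"rot":[0,0,0],"jaw":10},{"delta_pos":[0,0,0],"rot":[0,0,0],"jaw":10},{"delta_pos":[0,0,0],"rot":[0,0,0],"jaw":10},{"delta_pos":[0,0,0],"rot":[0,0,0],"jaw":10},{"delta_pos":[0,0,0],"rot":[0,0,0],"jaw":10},{"delta_pos":[0,0,0],"rot":[0,0,0],"jaw":10}]'; python3 - <<'E'
from h import *
p,R,s=tool(); print(p.round(1),jig(p),"F tool",R.T@s["contact_force"],s["wrist_torque"].round(2),R[:,1].round(4))
E
```

```text
clock: 13.55
position: [617.9, 19.6, 29.6]
ee_rot: [-0.09, -0.7, 0.702, 0.095]
contact_force: [-10.3, -1.4, 11.9]
gripper_width: 23.4
clock: 14.38
position: [618.4, 19.5, 29.5]
ee_rot: [-0.089, -0.7, 0.702, 0.096]
contact_force: [-11.9, -0.8, 13.4]
gripper_width: 23.5
[618.4  19.5  29.5] [13.50621668 11.35329472] F tool [ 11.37064686 -13.29482658   3.86164114] [0.13 2.82 0.06] [-0.0092 -0.0017 -1.    ]
```

```bash
python3 -m creep '[{"delta_pos":[-0.5,0,0],"rot":[0,0,0],"jaw":10},{"delta_pos":[0,0,0],"rot":[0,0,0],"jaw":10},{"delta_pos":[-0.5,0,0],"rot":[0,0,0],"jaw":10},{"delta_pos":[0,0,0],"rot":[0,0,0],"jaw":10},{"delta_pos":[0,0,0],"rot":[0,0,0],"jaw":10},{"delta_pos":[0,0,0],"rot":[0,0,0],"jaw":10},{"delta_pos":[0,0,0],"rot":[0,0,0],"jaw":10},{"delta_pos":[0,0,0],"rot":[0,0,0],"jaw":10},{"delta_pos":[0,0,0],"rot":[0,0,0],"jaw":10},{"delta_pos":[0,0,0],"rot":[0,0,0],"jaw":10}]'; python3 - <<'E'
from h import *
p,R,s=tool(); print(p.round(1),jig(p),"F tool",R.T@s["contact_force"],s["wrist_torque"].round(2),R[:,1].round(4))
im=arm.get_image("wrist"); a=cv2.resize(im[60:310,60:400],None,fx=2,fy=2)
t=arm.get_image("top"); s=arm.get_image("side")
cv2.imwrite("pics/wt.png",a[...,::-1])
print(cv2.imwrite("pics/ts.png",np.hstack([cv2.resize(t[70:220,125:325],None,fx=2,fy=2.6),cv2.resize(s[130:290,80:280],None,fx=2,fy=2.4375)])[...,::-1]))
E
```

```text
clock: 15.22
position: [618.4, 19.4, 29.5]
ee_rot: [-0.089, -0.7, 0.702, 0.097]
contact_force: [-14.2, 1.4, 15.6]
gripper_width: 23.3
[618.4  19.4  29.5] [13.48035658 11.32724792] F tool [ 14.26940158 -15.49317343   2.36900431] [0.64 3.41 0.01] [-0.0111 -0.0015 -0.9999]
True
```

View pics/wt.png

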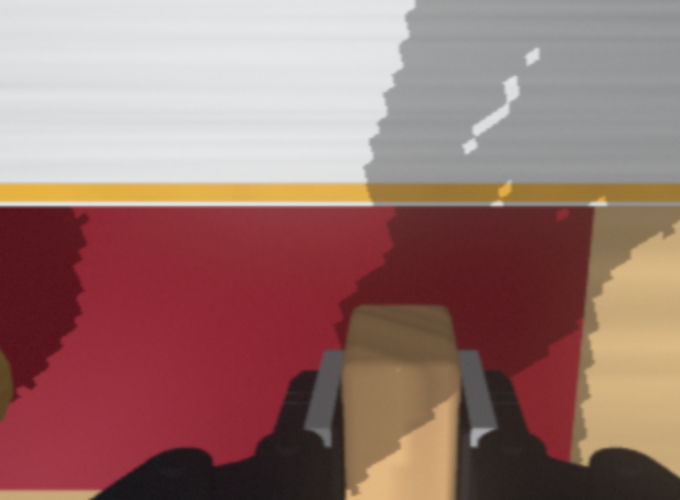

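View pics/ts.png

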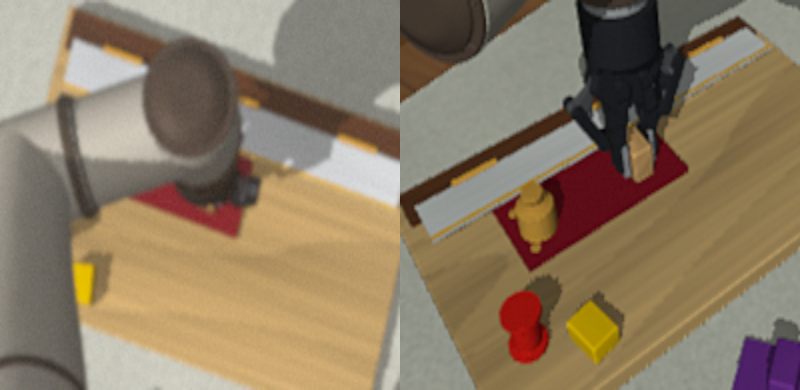

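The arm did not move under a further 1 mm push, and the force rose, so the plate is against the rail. The side view shows the two near edges in one line, from (530,268) to (687,165), with the weight, spool and wax in place. I'll ease the push slightly towards 10 N, add a touch of seam bias, and check the near-edge line in numbers.

```bash
python3 -m creep '[{"delta_pos":[0.4,0,-0.3],"rot":[0,0,0],"jaw":10},{"delta_pos":[0.4,0,-0.3],"rot":[0,0,0],"jaw":10},{"delta_pos":[0,0,0],"rot":[0,0,0],"jaw":10},{"delta_pos":[0,0,0],"rot":[0,0,0],"jaw":10},{"delta_pos":[0,0,0],"rot":[0,0,0],"jaw":10},{"delta_pos":[0,0,0],"rot":[0,0,0],"jaw":10},{"delta_pos":[0,0,0],"rot":[0,0,0],"jaw":10},{"delta_pos":[0,0,0],"rot":[0,0,0],"jaw":10},{"delta_pos":[0,0,0],"rot":[0,0,0],"jaw":10},{"delta_pos":[0,0,0],"rot":[0,0,0],"jaw":10}]'; python3 - <<'E'
from h import *
p,R,s=tool(); print(p.round(1),jig(p),"F tool",R.T@s["contact_force"],s["wrist_torque"].round(2),R[:,1].round(4))
c=arm.calibration("side"); im=arm.get_image("side"); m=burg(im)
m=max(comps(m),key=lambda k:k[1][4])[0]
P=[]
for x in range(140,235,2):
    q=np.flatnonzero(m[180:260,x])
    if len(q): P.append([x,q[-1]+180.5])
w=jig(ray(c,np.array(P),20)); o=np.argsort(w[:,1]); print(w[o][::3].round(1).tolist())
ct=arm.calibration("top"); arm.get_image("top")
for n,z in(("wax_mid",40),("spool_mid",60),("weight_mid",67)):
  for cam in("side",):
    d=arm.find_in(cam,n); print(n,[(round(k["p"],2),ray(c,k["location"],z-15).round(0).tolist()) for k in d[:1]])
d=arm.masks_of("side","leaf")
E
```

```text
clock: 16.2
position: [618.4, 19.5, 29.5]
ee_rot: [-0.089, -0.7, 0.702, 0.096]
contact_force: [-12.9, -2.0, 14.4]
gripper_width: 23.4
[618.4  19.5  29.5] [13.48367845 11.39218206] F tool [ 12.09928912 -14.27907779   5.3351285 ] [-0.29  2.88  0.02] [-0.01   -0.0022 -0.9999]
[[-19.5, -28.3], [-19.1, -12.5], [-18.7, 3.0], [-18.4, 18.2], [-20.6, 34.7], [-20.2, 49.3], [-19.8, 63.7], [-19.5, 77.8], [-19.1, 91.6], [-18.8, 105.2], [-18.4, 118.6], [-18.1, 131.7], [-20.1, 145.8], [-15.0, 156.2]]
wax_mid [(0.59, [[528.0, 176.0, 25.0]])]
spool_mid []
weight_mid [(0.83, [[643.0, 136.0, 52.0]])]
```

Both near edges read jig x ≈ -19.2 ± 1, the loose half over y -28…57 and the fixed half over 57…150. They are in line, so the plate is home. Handing in.

```bash
python3 -c "
from bench import arm
s=arm.read_state();print(s['clock'],s['contact_force'],s['gripper_width']);print(arm.job_done())"
```

```text
16.5 [-13.03635984  -2.56707912  13.64440082] 23.23311232466142
the job is handed in; nothing more can be done
None
```

I handed the job in at 16.5 s, with the loose half home against the rail and the gripper still holding and pressing it. No verdict was reported.

I gripped the handle, turned the plate about 9° square to the jig, and pushed it against the fixed half in front of the leaf. Then I slid it along the seam under the leaf until it met the rail.

Last checks:
- **Home against the rail:** a further 1 mm push did not move the plate, and the force rose. In the side view the near edges of both halves are in line to within about 1 mm.
- **Seam:** no gap showed in the wrist view when butted or at the end, and I kept about 5 N of sideways push on it. I checked the final seam only by eye and force, because my automatic edge measurement became unreliable once the gap was nearly closed.
- **Leaf and tilt:** the leaf looked level in the pictures. The tool itself tilts about 0.01 rad; I did not measure the plate's own tilt.
- **Pressing force:** about 14 N down, more than the 10 N asked for. The push towards the rail was about 12 N.
- **Position offset:** the plate stopped with the handle at jig x 13.5 mm instead of the expected 15 mm. I put this down to the roughly 2 mm calibration error, since the near edges line up.
- **Bystanders:** the wax measured within about 2 mm of its start. The weight's rough side-camera estimate was about 9 mm off its start, but it looks undisturbed. The detector did not find the spool in the last side picture; it was visibly standing, apparently undisturbed, in the picture before.

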